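# File the sample jars in the free pockets of the specimen drawer

### The job

File the tall amber jars from the white carrier in the specimen drawer: pull the drawer fully open by its handle, stand each jar right down on the floor of a free pocket of the black foam insert, then gently push the drawer fully shut. Some pockets already hold a low black-capped pot sunk below the rim, hard to make out in the black foam, so feel gently for an empty one (a jar that stops short is standing on a pot: lift it and try another pocket) and leave the pots where they are. Do not disturb the tube rack or the green carton.

Things in the scene. Friction and masses are not known exactly. Their poses are not given: they have to be found in the camera images.
- drawer (a joint): Slide of the drawer in m: 0 is fully shut, 0.21 fully open; it grows as the drawer is pulled out towards the robot along the cabinet's -x. Light, damped slide with about 2 N friction plus damping; it stays where it is left.
- cabinet: Grey steel specimen cabinet, fixed; 400 mm wide, 300 mm deep, flat top 155 mm above the bench, a glove box on the rear of its top. Origin on the bench under the middle of its front face; x points back into the cabinet, y left along its face, z up. The shut drawer's white front (376 mm wide, from 18 to 146 mm above the bench) is flush with that face.
- drawer_grip (a point): Middle of the drawer's round steel bar handle: level, 130 mm long, parallel to the drawer front and 35 mm out from it, 130 mm above the bench. Moves with the drawer. Axes as the cabinet's: x into the cabinet (the drawer opens along -x), y along the bar, z up.
- insert_mid (a point): Middle of the black foam insert in the drawer, at rim height (76 mm above the bench), 133 mm behind (+x) the handle; axes as the cabinet's; moves with the drawer. 10 square pockets 46 mm wide, 50 mm deep, flat-floored: two rows, x = -30 (front) and +30 mm (back), five in each at y = -136, -68, 0, 68, 136 mm. Drawer fully open, the back row lies 82 mm in front of the cabinet's face.
- front_row_mid (a point): Centre of the mouth of the middle pocket of the front row (x = -30, y = 0 mm from insert_mid). 4 to 6 of the 10 pockets, different every time and not told, already hold a low pot (40 mm in diameter, 30 mm tall, black cap, its top 20 mm below the rim). A jar goes 50 mm below the rim in an empty pocket, only 20 mm over a pot. A filed jar stands 50 mm proud and clears the cabinet.
- carrier: Loose white plastic bottle carrier on the bench, 210 x 200 x 36 mm, with four square sockets 46 mm wide and 30 mm deep at x = -50, +50 and y = -46, +46 mm in its frame; each holds one jar or is empty; 0.7 kg. Origin at the centre of its underside, z up. It may get knocked aside with its jars.
- jar1_mid (a point): Tall sample jar, amber glass, straight round cylinder 40 mm in diameter and 100 mm tall, its top 26 mm a black screw cap of the same diameter; about 110 g. At the start it stands upright in a socket of the carrier, its underside 6 mm above the bench. The point is at its centre, 50 mm above its underside; z is the jar's own axis. Given as None when this jar is absent.
- jar2_mid (a point): Another jar like jar1; same size, point and axes; None when absent.
- jar3_mid (a point): Another jar like jar1; same size, point and axes; None when absent.
- jar4_mid (a point): Another jar like jar1; same size, point and axes; None when absent.
- tube_rack: Bystander: loose white rack, 75 x 200 mm, with capped blood tubes standing 98 mm high; origin at the centre of its underside. Leave alone.
- carton: Bystander: loose green carton 130 x 210 x 77 mm; origin at the centre of its underside. Leave alone.

How it is judged:
By the outcome, as a careful person would: the job done as asked, in the order asked, and still so for the second after the job is handed in, with the robot touching nothing.
Of pot0, pot1, pot2, pot3, pot4, pot5, pot6, pot7, pot8, pot9 only 4 to 6 are there at a start; the rules pass over those that are not, and their reading is None.
Of jar1, jar2, jar3, jar4 only 3 to 4 are there at a start; the rules pass over those that are not, and their reading is None.
At some moment in a run one of carrier may be knocked a few centimetres aside while the robot is not near it.
It also fails if it takes over 210 s, if anything falls off the work surface, if the arm or the gripper's body presses on something with over 40 N, if the wrist force passes 120 N, or if a joint passes its speed limit or range.

### The arm

A 6-joint arm with a two-finger parallel gripper is mounted at the origin on the work surface. World frame = base frame: x ahead of the robot, y to its left, z up, the work surface at z = 0. Lengths are in mm, angles in rad, forces in N, time in s.
With the tool pointing down it reaches from about 350 to 975 mm from the base axis. Payload 7.1 kg.
Tool frame: the origin (TCP) lies at the centre of the arm's flange, where the gripper is bolted on; the fingertips stand 182 mm ahead of it and the grasp point (between the pads) lies 163 mm ahead of it; z points along the fingers, y is the line along which they close (so a half turn about z gives the same grasp; the last joint's range is limited). The gripper opens to 88 mm and grips with 3 to 60 N. Pads are 20 mm wide; open, the fingers measure 115 mm over their backs; the gripper's body (75 mm by 178 mm) begins 61 mm behind the grasp point.
Start: joints at [-1.12, 0.423, 1.63, -0, 1.089, -0.019], TCP at [282.957, -557.263, 404.675] pointing down, gripper open.
Joint ranges: [-3, 3], [-0.9, 2.11], [0.09, 2.58], [-1.31, 4.45], [0.11, 2.69], [-2.54, 2.54]. Speed limits (rad/s): [2.39, 2.39, 3.01, 3.14, 3.14, 3.14].

### API

Orientations are given as a rotation vector (axis times angle).
In Python, from workcell import readout, get_image, ctrl gives the robot as it stands.
- The arm moves only by the tool step_arm, never from a script. Its argument "targets" is a list that holds one entry, the list of rows, each a list of 7 numbers: the shift along the world's x, y, z as a fraction of full scale, then the turn, a rotation vector about the world's x, y, z as a fraction of full scale, then the opening, from 0 (shut) to 1 (fully open). In form: [[[dx, dy, dz, wx, wy, wz, claw], ...]]. A call has exactly 5 rows; each row shifts and turns the commanded pose from where the row before left it; what a row does not reach is not made up. Full scale, the value 1, is 0.05 m for a shift and 4 degrees for a turn. A row lasts 1/8 s, in which the tool goes at most 62.5 mm and 10.7 degrees, less where a joint would pass 70% of its speed; a pose out of reach is approached as far as the arm can. A call with a number of a shift or a turn outside -1 to 1 is refused whole. A call with a gripper value outside its range is refused whole. The fingers move at their own pace and stop on an object; the grip force is fixed at half the most. Time passes only in rows, so rows that do not move let the fingers close, or fill a call up. It gives the time, the measured TCP pose, the force, the opening and the grip force at its end, in the units of the state.
- readout.get_obs(): the state, without advancing time (a new reading comes with each control period).
- get_image(name): name is "scene" or "top"; returns a dict with "pixels" (480x640x3 uint8, red, green, blue), "intrinsics" (3x3 intrinsics, pixels), "extrinsics" (4x4, takes a point from world to camera coordinates). Camera axes: x right, y down, z forward; pixel columns grow to the right and rows downward; lengths in mm; the calibration is good to about 2 mm. A picture is of the moment at which its call begins. There is no depth.
- ctrl.close_job(): hands the job in; it is judged then, once.
The state is a dict: "t": time; "qpos": joint angles; "qvel": joint speeds; "joint_torque": joint torques, N m; "ee_pos": TCP position; "orientation": TCP orientation; "ft_force": force on the tool from outside, world axes, zero at the start; "moment": the same for the moment, N m; "width": finger opening in mm; "grasp_force": force on a finger pad.
Only numpy, scipy, OpenCV 4.12 (cv2) and the standard library are available. Lean on these libraries where they do the work, as an engineer would, in place of code of your own. Each camera call takes 0.05 s, during which the arm holds its last target. There are 200 camera calls.

## Working session

There is one attempt and no reset: what is moved stays moved. The work goes in short steps, Python scripts to look and compute and a tool call to move; the robot and the scene stay as the last step left them, time stands still between calls to the robot, and variables do not carry over. Pictures are saved under pics/ and viewed, at most 14 in all, crops included, and the job is handed in when it is done.

Besides the shell and the picture viewer there is one more tool, called after "Request:" as a command line: name --argument value ..., lists and objects as JSON in quotes. step_arm: Moves the arm, as the interface text tells. Shift numbers are shares of 0.05 m and turn numbers shares of 4 degrees, none past 1 either way. Its arguments: {"type":"object","properties":{"targets":{"type":"array"}},"required":["targets"]}

```bash
mkdir -p pics; cat > h.py <<'E'
import numpy as np, cv2
from workcell import readout, get_image, ctrl
def snap(n,f):
    d=get_image(n); cv2.imwrite('pics/'+f,cv2.cvtColor(d['pixels'],cv2.COLOR_RGB2BGR)); np.savez('pics/'+f+'.npz',**d); return d
def ray(d,u,v,z):
    K=np.array(d['intrinsics']);E=np.array(d['extrinsics']);R=E[:3,:3];c=-R.T@E[:3,3]
    r=R.T@np.linalg.inv(K)@np.array([u,v,1.]); return (c+r*(z-c[2])/r[2]).round(1)
def proj(d,p):
    K=np.array(d['intrinsics']);E=np.array(d['extrinsics']);q=K@(E[:3,:3]@np.array(p,float)+E[:3,3]); return (q[:2]/q[2]).round(1)
def load(f): return dict(np.load('pics/'+f+'.npz'))
E
python3 - <<'E'
from h import *
for n in('top','scene'):
    d=snap(n,n+'0.png'); E=d['extrinsics'];print(n,(-E[:3,:3].T@E[:3,3]).round(),E[:3,:3].round(2).tolist(),d['intrinsics'][0,0])
o=readout.get_obs();print(o)
E
```

```text
top [ 333.  -85. 1040.] [[-0.1, -1.0, -0.0], [-0.97, 0.09, -0.24], [0.24, -0.02, -0.97]] 452.7098091665045
scene [1077.  254.  972.] [[-0.56, 0.83, 0.0], [0.68, 0.46, -0.58], [-0.48, -0.32, -0.82]] 437.64064676894225
{'t': 0.1, 'qpos': array([-1.11997243e+00,  4.23760355e-01,  1.63062802e+00, -8.51925443e-06,
        1.08859321e+00, -1.90688852e-02]), 'qvel': array([ 0.00080003, -0.00187548, -0.00298523,  0.0021373 ,  0.00149116,
        0.00026716]), 'joint_torque': array([-1.82757423e-03, -5.45613277e+01, -2.74324501e+01,  6.44002296e-02,
        1.88357866e-02, -1.96006999e-05]), 'ee_pos': array([ 282.86452496, -557.03466854,  403.97611983]), 'orientation': array([-3.05396380e+00, -7.31024606e-01,  4.78704295e-04]), 'ft_force': array([ 0.65003325, -0.54286447, -0.36553086]), 'moment': array([-0.01240452, -0.01030167,  0.02477066]), 'grasp_force': 0.0, 'width': 87.85676847274873}
```

View pics/top0.png

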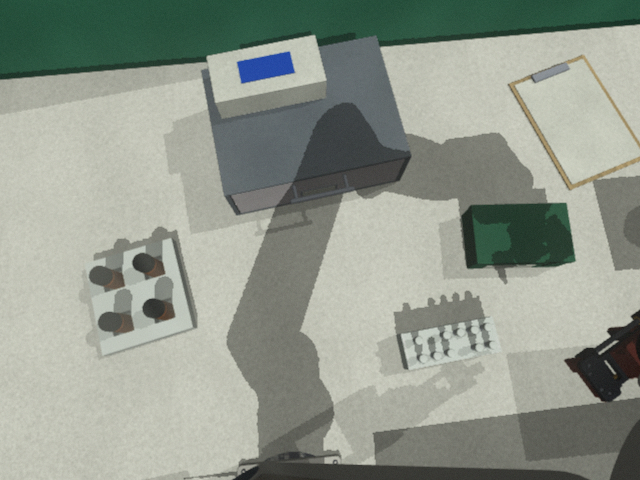

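View pics/scene0.png

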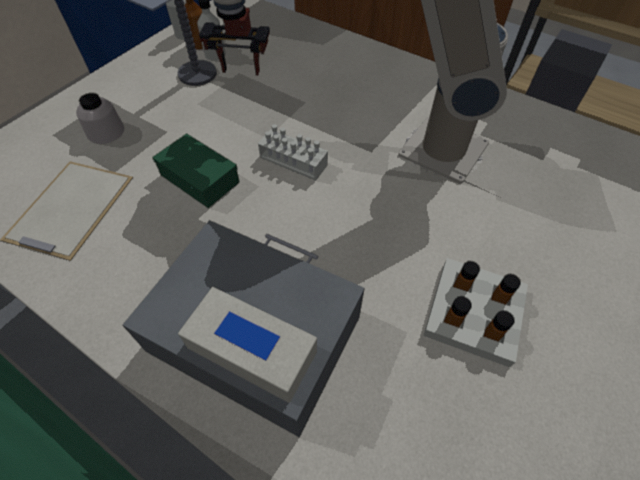

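```bash
python3 - <<'E'
from h import *
t=cv2.imread('pics/top0.png'); s=cv2.imread('pics/scene0.png')
a=cv2.resize(t[140:230,215:415],(800,360),interpolation=2)
b=cv2.resize(s[215:285,205:375],(680,280),interpolation=2)
a=np.clip(a*1.6,0,255).astype('uint8'); b=np.clip(b*1.6,0,255).astype('uint8')
o=np.zeros((600,800,3),'uint8');o[:320]=a[:320];o[320:,:680]=b
cv2.imwrite('pics/c1.png',o)
T,S=load('top0.png'),load('scene0.png')
# caps: dark blobs near carrier
for n,im,(x0,x1,y0,y1),d in(('top',t,(80,200,235,350),T),('sc',s,(430,530,255,350),S)):
    g=im[y0:y1,x0:x1].max(2); m=(g<62).astype('uint8'); k,l,st,c=cv2.connectedComponentsWithStats(m)
    for i in range(1,k):
        if st[i,4]>30: u,v=c[i]+[x0,y0]; print(n,st[i],(u,v),ray(d,u,v,93))
E
```

```text
top [ 53  21  14  16 103] (np.float64(138.07766990291262), np.float64(264.4854368932039)) [536.7 280.   93. ]
top [ 64  64  20  19 276] (np.float64(154.34057971014494), np.float64(307.3659420289855)) [442.8 246.5  93. ]
sc [ 23   6  27  31 481] (np.float64(466.5841995841996), np.float64(276.07068607068607)) [462.8 248.5  93. ]
sc [ 61  19  29  31 525] (np.float64(505.81714285714287), np.float64(288.95238095238096)) [444.3 335.8  93. ]
sc [ 14  41  27  31 528] (np.float64(457.7234848484849), np.float64(311.2594696969697)) [557.3 268.2  93. ]
sc [ 54  56  30  31 580] (np.float64(498.85517241379307), np.float64(325.73275862068965)) [539.2 355.5  93. ]
```

View pics/c1.png

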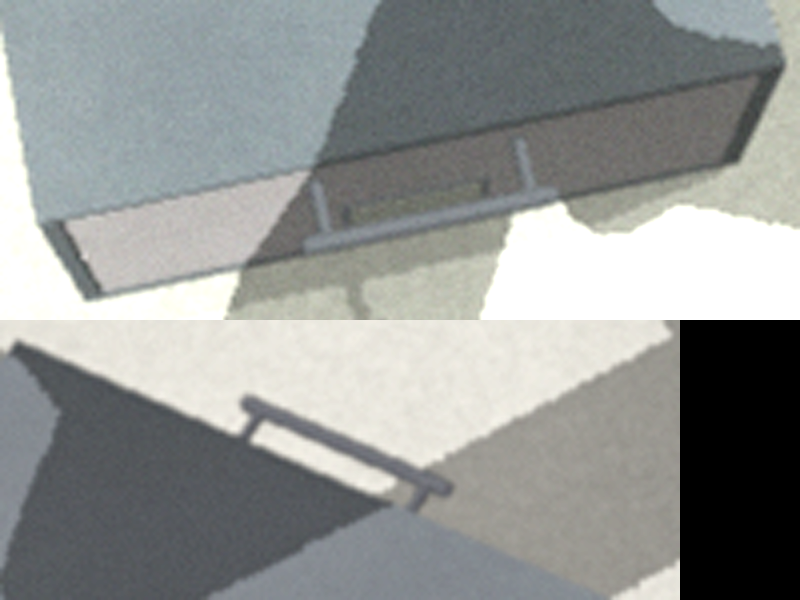

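```bash
python3 - <<'E'
from h import *
T,S=load('top0.png'),load('scene0.png')
A=ray(T,225,195.5,155);B=ray(T,410.75,156.25,155);print(A,B,np.linalg.norm(A-B),(A+B)/2, np.degrees(np.arctan2(*(A-B)[:2])))
for d,p in((T,((291.25,201.5),(353.75,188.25))),(S,((317.5,257),(266.25,235.75)))):
    a,b=[ray(d,*q,130) for q in p];print(a,b,(a+b)/2,np.degrees(np.arctan2(*(a-b)[:2])))
c=S
for q in((205+13/4,215+25/4),): print(ray(S,*q,155))
from scipy.spatial.transform import Rotation as R
print(R.from_rotvec(readout.get_obs()['orientation']).as_matrix().round(3))
E
```

```text
[650.7  77.3 155. ] [ 699.7 -315.4  155. ] 395.7452337047156 [ 675.2  -119.05  155.  ] -7.112445971851821
[632.9 -56.7 130. ] [ 649.4 -191.2  130. ] [ 641.15 -123.95  130.  ] -6.993904954154589
[633.1 -53.2 130. ] [ 652.  -186.9  130. ] [ 642.55 -120.05  130.  ] -8.04609100745239
[ 708.1 -312.1  155. ]
[[ 0.892  0.453 -0.001]
 [ 0.453 -0.892  0.001]
 [ 0.    -0.001 -1.   ]]
```

Request:
step_arm --targets '[[[0.358,0.435,0,0,0,0.88,0.36],[0.358,0.435,0,0,0,0.88,0.36],[0.358,0.435,0,0,0,0.88,0.36],[0.358,0.435,0,0,0,0.88,0.36],[0.358,0.435,0,0,0,0.88,0.36]]]'

```text
t: 0.72
ee_pos: [372.9, -447.7, 404.3]
orientation: [-2.906, -1.193, 0.0]
ft_force: [0.1, 0.9, 0.1]
width: 41.3
grasp_force: 0.0
```

Request:
step_arm --targets '[[[0.358,0.435,0,0,0,0.88,0.36],[0.358,0.435,0,0,0,0.88,0.36],[0.358,0.435,0,0,0,0.88,0.36],[0.358,0.435,0,0,0,0.88,0.36],[0.358,0.435,0,0,0,0.88,0.36]]]'

```text
t: 1.35
ee_pos: [462.4, -338.9, 404.3]
orientation: [-2.689, -1.623, 0.0]
ft_force: [0.7, 0.2, -0.5]
width: 31.5
grasp_force: 0.0
```

Request:
step_arm --targets '[[[0.358,0.435,0,0,0,0.88,0.36],[0.358,0.435,0,0,0,0.88,0.36],[0.358,0.435,0,0,0,0.88,0.36],[0.358,0.435,0,0,0,0.88,0.36],[0.358,0.435,0,0,0,0.88,0.36]]]'

```text
t: 1.98
ee_pos: [551.9, -230.2, 404.3]
orientation: [-2.409, -2.015, 0.001]
ft_force: [-0.2, 0.4, -1.3]
width: 31.8
grasp_force: 0.0
```

Request:
step_arm --targets '[[[0.358,0.435,0,0,0,0.88,0.36],[0.358,0.435,0,0,0,0.88,0.36],[0.358,0.435,0,0,0,0.88,0.36],[0.358,0.435,0,0,0,0.88,0.36],[0.358,0.435,0,0,0,0.88,0.36]]]'

```text
t: 2.6
ee_pos: [641.4, -121.5, 404.2]
orientation: [-2.072, -2.36, 0.001]
ft_force: [-0.2, 0.3, -0.2]
width: 31.3
grasp_force: 0.0
```

Request:
step_arm --targets '[[[0,0,-0.5,0,0,0,0.36],[0,0,-0.5,0,0,0,0.36],[0,0,-0.4,0,0,0,0.36],[0,0,-0.2,0,0,0,0.36],[0,0,0,0,0,0,0.36]]]'

```text
t: 3.22
ee_pos: [640.8, -122.4, 324.0]
orientation: [-2.075, -2.358, 0.001]
ft_force: [0.6, -0.1, -1.1]
width: 31.8
grasp_force: 0.0
```

```bash
python3 - <<'E'
from h import *
d=snap('scene','s2.png');e=snap('top','t2.png')
a=cv2.resize(cv2.imread('pics/s2.png')[190:290,205:365],(640,400),interpolation=2)
a=np.clip(a*1.6,0,255).astype('uint8');cv2.imwrite('pics/c2.png',a)
E
```

```text
(no output)
```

View pics/c2.png

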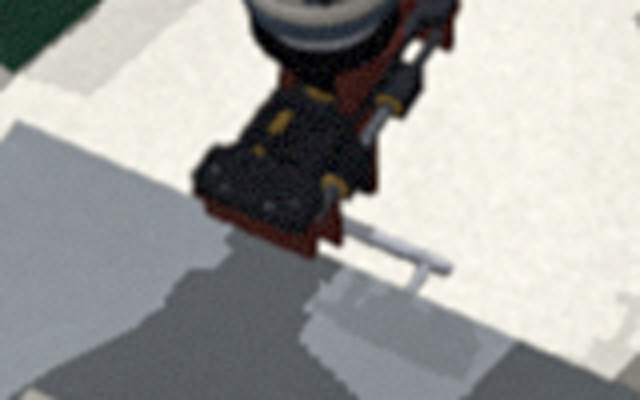

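The gripper stands over the bar (bar end at crop (445,268)), and it looks aligned, so I will descend gently and grip.

Request:
step_arm --targets '[[[0,0,-0.16,0,0,0,0.36],[0,0,-0.16,0,0,0,0.36],[0,0,-0.16,0,0,0,0.36],[0,0,-0.12,0,0,0,0.36],[0,0,0,0,0,0,0.36]]]'

```text
t: 3.95
ee_pos: [640.8, -122.2, 293.9]
orientation: [-2.074, -2.358, 0.001]
ft_force: [0.3, -0.7, -0.9]
width: 31.9
grasp_force: 0.0
```

Request:
step_arm --targets '[[[0,0,0,0,0,0,0],[0,0,0,0,0,0,0],[0,0,0,0,0,0,0],[0,0,0,0,0,0,0],[0,0,0,0,0,0,0]]]'

```text
t: 4.58
ee_pos: [641.1, -122.3, 295.0]
orientation: [2.075, 2.358, 0.001]
ft_force: [0.8, -0.3, 2.1]
width: 10.2
grasp_force: 30.0
```

Request:
step_arm --targets '[[[-0.2,-0.025,0,0,0,0,0],[-0.4,-0.05,0,0,0,0,0],[-0.4,-0.05,0,0,0,0,0],[-0.4,-0.05,0,0,0,0,0],[-0.4,-0.05,0,0,0,0,0]]]'

```text
t: 5.2
ee_pos: [550.4, -133.6, 295.0]
orientation: [2.074, 2.358, 0.001]
ft_force: [3.3, -0.2, -0.8]
width: 10.4
grasp_force: 30.0
```

Request:
step_arm --targets '[[[-0.4,-0.05,0,0,0,0,0],[-0.4,-0.05,0,0,0,0,0],[-0.4,-0.05,0,0,0,0,0],[-0.4,-0.05,0,0,0,0,0],[-0.2,-0.025,0,0,0,0,0]]]'

```text
t: 5.82
ee_pos: [460.1, -144.9, 295.0]
orientation: [2.075, 2.358, 0.0]
ft_force: [2.0, 0.1, -0.9]
width: 10.3
grasp_force: 30.0
```

Request:
step_arm --targets '[[[-0.2,-0.025,0,0,0,0,0],[-0.2,-0.025,0,0,0,0,0],[-0.1,-0.012,0,0,0,0,0],[-0.1,-0.012,0,0,0,0,0],[0,0,0,0,0,0,0]]]'

```text
t: 6.45
ee_pos: [432.2, -148.4, 294.9]
orientation: [2.074, 2.355, 0.005]
ft_force: [8.3, 6.2, -2.4]
width: 10.2
grasp_force: 30.0
```

Request:
step_arm --targets '[[[0,0,0,0,0,0,0.36],[0,0,0,0,0,0,0.36],[0,0,0,0,0,0,0.36],[0,0,0.5,0,0,0,0.36],[0,0,0.8,0,0,0,0.36]]]'

```text
t: 7.08
ee_pos: [430.2, -148.3, 359.2]
orientation: [-2.073, -2.356, 0.003]
ft_force: [0.6, 0.0, -0.1]
width: 32.0
grasp_force: 0.0
```

Request:
step_arm --targets '[[[0.03,0.32,0.8,0,0,0.9,0.6],[0.03,0.32,0.5,0,0,0.9,0.8],[0.03,0.32,0,0,0,0.9,0.8],[0.03,0.32,0,0,0,0.9,0.8],[0.03,0.32,0,0,0,0.9,0.8]]]'

```text
t: 7.7
ee_pos: [438.1, -67.5, 423.4]
orientation: [-1.674, -2.655, 0.002]
ft_force: [-0.1, -0.6, 0.5]
width: 70.1
grasp_force: 0.0
```

Request:
step_arm --targets '[[[0.03,0.32,0,0,0,0.9,0.8],[0.03,0.32,0,0,0,0.9,0.8],[0.03,0.32,0,0,0,0.9,0.8],[0.03,0.32,0,0,0,0.9,0.8],[0.03,0.32,0,0,0,0.9,0.8]]]'

```text
t: 8.32
ee_pos: [446.1, 12.6, 424.7]
orientation: [1.239, 2.887, 0.0]
ft_force: [0.4, -0.2, 0.3]
width: 70.4
grasp_force: 0.0
```

Request:
step_arm --targets '[[[0.03,0.32,0,0,0,0.9,0.8],[0.03,0.32,0,0,0,0.9,0.8],[0.03,0.32,0,0,0,0.9,0.8],[0.03,0.32,0,0,0,0.9,0.8],[0.03,0.32,0,0,0,0.9,0.8]]]'

```text
t: 8.95
ee_pos: [453.6, 92.6, 424.7]
orientation: [0.772, 3.045, -0.0]
ft_force: [0.4, -1.1, 1.0]
width: 70.5
grasp_force: 0.0
```

Request:
step_arm --targets '[[[0.03,0.32,0,0,0,0.9,0.8],[0.03,0.32,0,0,0,0.9,0.8],[0.03,0.32,0,0,0,0.9,0.8],[0.03,0.32,0,0,0,0.9,0.8],[0.03,0.32,0,0,0,0.9,0.8]]]'

```text
t: 9.57
ee_pos: [461.0, 172.6, 424.6]
orientation: [-0.286, -3.128, 0.0]
ft_force: [-0.5, -0.1, 0.6]
width: 70.4
grasp_force: 0.0
```

```bash
python3 - <<'E'
from h import *
d=snap('scene','s3.png');e=snap('top','t3.png')
a=cv2.imread('pics/s3.png');b=cv2.imread('pics/t3.png')
o=np.hstack([a[140:400,180:580],b[140:400,70:470]]);o=np.clip(o*1.5,0,255).astype('uint8')
cv2.imwrite('pics/c3.png',o)
E
```

```text
(no output)
```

View pics/c3.png

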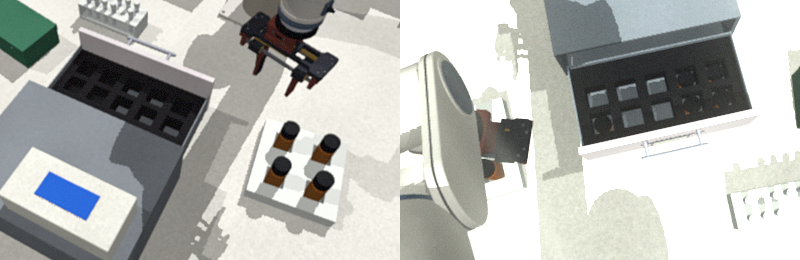

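```bash
python3 - <<'E'
from h import *
b=cv2.imread('pics/t3.png')[185:305,230:430]
a=np.clip(cv2.resize(b,(800,480),interpolation=2).astype(float)*2.4,0,255).astype('uint8')
e=load('t3.png')
# predicted pocket centres at floor z=26 and rim 76
th=np.radians(7.12);u=np.array([np.cos(th),np.sin(th)]);w=np.array([-u[1],u[0]])
m=np.array([432.2,-148.4])+133*u;print(m)
for i in(-30,30):
  for j in range(-136,137,68):
    for s in((-23,-23),(23,-23),(23,23),(-23,23)):
      p=m+(i+s[0])*u+(j+s[1])*w; q=(proj(e,[*p,76])-[230,185]+.5)*4; cv2.circle(a,tuple(int(x) for x in q),2,(0,255,0),-1)
cv2.imwrite('pics/c4.png',a)
E
```

```text
[ 564.17440141 -131.91493483]
```

View pics/c4.png

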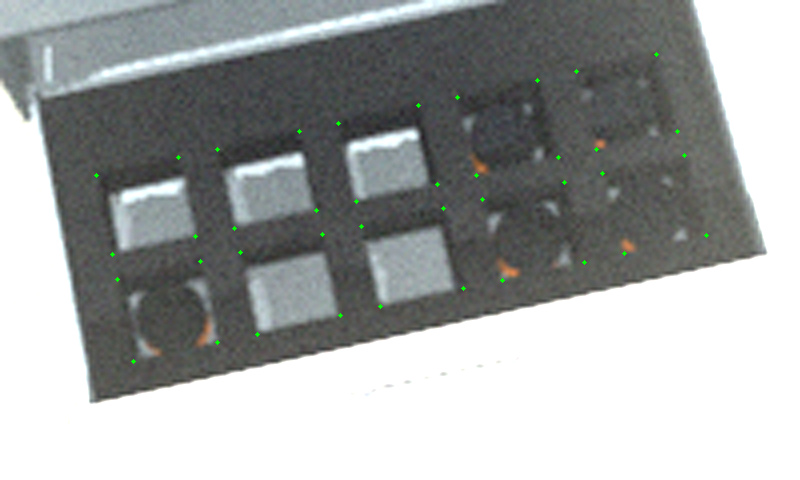

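```bash
python3 - <<'E'
from h import *
a=cv2.imread('pics/s3.png')[245:375,415:545];b=cv2.imread('pics/t0.png') if 0 else cv2.imread('pics/top0.png')[230:360,75:205]
o=np.hstack([cv2.resize(x,(400,400),interpolation=2) for x in(a,b)])
o=np.clip(o*1.7,0,255).astype('uint8')
cv2.imwrite('pics/c5.png',o)
E
```

```text
(no output)
```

View pics/c5.png

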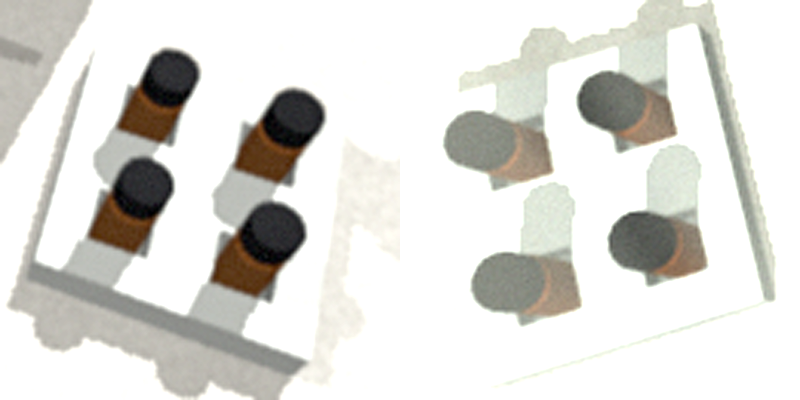

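```bash
python3 - <<'E'
from h import *
S,T=load('s3.png'),load('top0.png');k=130/400
s=[(172,71),(296,113),(145,181),(276,227)]; t=[(638,240),(502,281),(606,99),(474,140)]
for a,b in zip(s,t): print(ray(S,415+a[0]*k-.5,245+a[1]*k-.5,106),ray(T,75+(b[0]-400)*k-.5,230+b[1]*k-.5,106))
E
```

```text
[445.8 246.8 106. ] [441.5 247.1 106. ]
[428.3 336.7 106. ] [423.1 337.  106. ]
[542.5 267.2 106. ] [539.2 267.9 106. ]
[524.2 357.3 106. ] [519.5 357.2 106. ]
```

Request:
step_arm --targets '[[[-0.07,0.298,-0.4,0,0,0.875,0.8],[-0.07,0.298,-0.4,0,0,0.875,0.8],[-0.07,0.298,-0.4,0,0,0.875,0.8],[-0.07,0.298,-0.4,0,0,0.875,0.8],[-0.07,0.298,-0.4,0,0,0.875,0.8]]]'

```text
t: 10.3
ee_pos: [443.4, 246.3, 324.1]
orientation: [-0.189, 3.136, -0.0]
ft_force: [-0.1, -0.4, 0.2]
width: 70.4
grasp_force: 0.0
```

Request:
step_arm --targets '[[[0,0,-0.4,0,0,0,0.8],[0,0,-0.4,0,0,0,0.8],[0,0,-0.4,0,0,0,0.8],[0,0,-0.4,0,0,0,0.8],[0,0,0,0,0,0,0.8]]]'

```text
t: 10.92
ee_pos: [443.0, 245.6, 243.5]
orientation: [0.186, -3.133, 0.002]
ft_force: [0.9, -0.3, 0.1]
width: 70.2
grasp_force: 0.0
```

```bash
python3 - <<'E'
from h import *
snap('scene','s4.png')
a=cv2.imread('pics/s4.png')[215:375,415:575]
o=cv2.resize(a,(480,480),interpolation=2);o=np.clip(o*1.7,0,255).astype('uint8')
cv2.imwrite('pics/c6.png',o)
E
```

```text
(no output)
```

View pics/c6.png

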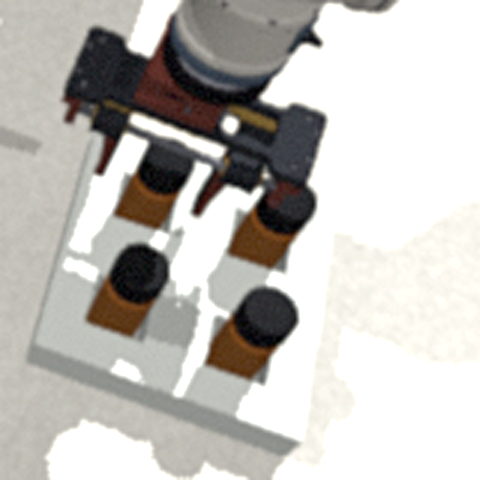

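The fingers straddle jar A (tips at crop (105,170) and (205,210), jar axis about (152,190)), so I'll grip.

Request:
step_arm --targets '[[[0,0,0,0,0,0,0],[0,0,0,0,0,0,0],[0,0,0,0,0,0,0],[0,0,0,0,0,0,0],[0,0,0,0,0,0,0]]]'

```text
t: 11.6
ee_pos: [443.7, 246.3, 245.2]
orientation: [-0.187, 3.135, 0.001]
ft_force: [-0.9, 0.7, 5.3]
width: 39.8
grasp_force: 30.0
```

Request:
step_arm --targets '[[[0,0,0.1,0,0,0,0],[0,0,0.3,0,0,0,0],[0,0,0.6,0,0,0,0],[0,0,0.6,0,0,0,0],[0,0,0.6,0,0,0,0]]]'

```text
t: 12.22
ee_pos: [443.2, 245.8, 356.4]
orientation: [-0.187, 3.136, -0.001]
ft_force: [0.3, 0.0, -1.3]
width: 39.8
grasp_force: 30.0
```

Request:
step_arm --targets '[[[0.267,-0.479,0.15,0,0,0,0],[0.267,-0.479,0.15,0,0,0,0],[0.267,-0.479,0.15,0,0,0,0],[0.267,-0.479,0.15,0,0,0,0],[0.267,-0.479,0.15,0,0,0,0]]]'

```text
t: 12.85
ee_pos: [510.2, 125.2, 393.2]
orientation: [-0.187, 3.136, -0.001]
ft_force: [0.8, -0.0, -2.1]
width: 39.7
grasp_force: 30.0
```

Request:
step_arm --targets '[[[0.267,-0.479,0,0,0,0,0],[0.267,-0.479,0,0,0,0,0],[0.267,-0.479,0,0,0,0,0],[0.267,-0.479,0,0,0,0,0],[0.267,-0.479,0,0,0,0,0]]]'

```text
t: 13.48
ee_pos: [576.9, 5.5, 393.0]
orientation: [0.187, -3.136, 0.001]
ft_force: [0.8, -0.3, -1.2]
width: 39.5
grasp_force: 30.0
```

Request:
step_arm --targets '[[[0,0,-0.3,0,0,0,0],[0,0,-0.4,0,0,0,0],[0,0,-0.4,0,0,0,0],[0,0,-0.2,0,0,0,0],[0,0,0,0,0,0,0]]]'

```text
t: 14.1
ee_pos: [576.3, 7.0, 326.4]
orientation: [0.187, -3.134, -0.0]
ft_force: [-0.2, -0.7, -1.3]
width: 40.0
grasp_force: 30.0
```

```bash
python3 - <<'E'
from h import *
print(readout.get_obs()['ee_pos'])
e=snap('top','t5.png');d=snap('scene','s5.png')
a=cv2.imread('pics/s5.png')[155:285,255:415];b=cv2.imread('pics/t5.png')[185:315,220:380]
o=np.hstack([cv2.resize(x,(400,325),interpolation=2) for x in(a,b)])
cv2.imwrite('pics/c7.png',np.clip(o*2.,0,255).astype('uint8'))
E
```

```text
[576.34615669   7.00060251 326.41660005]
```

View pics/c7.png

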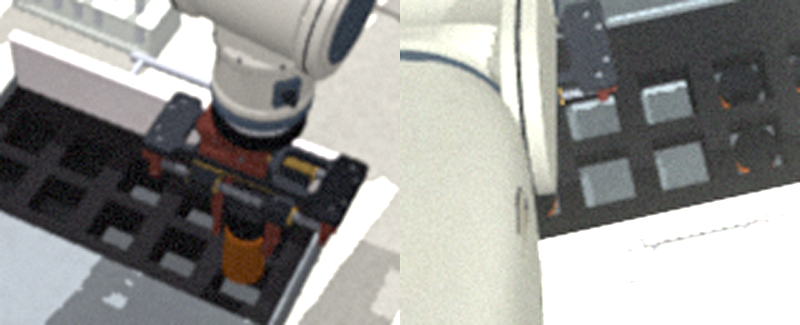

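Request:
step_arm --targets '[[[0,0,-0.06,0,0,0,0],[0,0,-0.06,0,0,0,0],[0,0,-0.06,0,0,0,0],[0,0,-0.06,0,0,0,0],[0,0,-0.06,0,0,0,0]]]'

```text
t: 14.82
ee_pos: [577.0, 6.5, 312.0]
orientation: [-0.187, 3.136, -0.0]
ft_force: [-0.3, 0.6, -1.6]
width: 39.6
grasp_force: 30.0
```

```bash
python3 -c "
from h import *
o=readout.get_obs();print(o['ee_pos'],o['ft_force'],o['moment'])"
```

```text
[577.01638598   6.54344196 311.96709769] [-0.29093931  0.64743098 -1.5597185 ] [ 0.09928269 -0.18646701 -0.02082633]
```

Request:
step_arm --targets '[[[0,0,-0.05,0,0,0,0],[0,0,-0.05,0,0,0,0],[0,0,-0.05,0,0,0,0],[0,0,-0.05,0,0,0,0],[0,0,-0.05,0,0,0,0]]]'

```text
t: 15.45
ee_pos: [577.0, 6.5, 299.5]
orientation: [-0.187, 3.136, -0.0]
ft_force: [0.3, 0.7, -0.8]
width: 39.6
grasp_force: 30.0
```

In the pocket without contact; on past pot level (295).

Request:
step_arm --targets '[[[0,0,-0.06,0,0,0,0],[0,0,-0.06,0,0,0,0],[0,0,-0.06,0,0,0,0],[0,0,-0.06,0,0,0,0],[0,0,0,0,0,0,0]]]'

```text
t: 16.08
ee_pos: [577.0, 6.6, 287.4]
orientation: [0.187, -3.136, -0.0]
ft_force: [0.8, 0.7, -2.1]
width: 39.6
grasp_force: 30.0
```

Request:
step_arm --targets '[[[0,0,-0.08,0,0,0,0],[0,0,-0.08,0,0,0,0],[0,0,-0.08,0,0,0,0],[0,0,-0.06,0,0,0,0],[0,0,-0.06,0,0,0,0]]]'

```text
t: 16.7
ee_pos: [577.0, 6.5, 269.5]
orientation: [-0.187, 3.136, 0.0]
ft_force: [0.7, 0.3, -0.6]
width: 39.8
grasp_force: 30.0
```

Request:
step_arm --targets '[[[0,0,-0.03,0,0,0,0],[0,0,-0.03,0,0,0,0],[0,0,-0.03,0,0,0,0],[0,0,-0.02,0,0,0,0],[0,0,0,0,0,0,0]]]'

```text
t: 17.32
ee_pos: [577.2, 6.6, 265.2]
orientation: [-0.187, 3.135, -0.0]
ft_force: [-1.7, 0.8, 8.9]
width: 39.5
grasp_force: 30.0
```

Request:
step_arm --targets '[[[0,0,0,0,0,0,0.54],[0,0,0,0,0,0,0.54],[0,0,0.2,0,0,0,0.54],[0,0,0.6,0,0,0,0.54],[0,0,0.9,0,0,0,0.54]]]'

```text
t: 17.95
ee_pos: [576.5, 6.5, 349.4]
orientation: [0.187, -3.133, -0.0]
ft_force: [1.7, -0.6, -0.1]
width: 47.5
grasp_force: 0.0
```

Request:
step_arm --targets '[[[-0.2,0.7,0.6,0,0,0,0.8],[-0.2,0.7,0,0,0,0,0.8],[-0.2,0.7,0,0,0,0,0.8],[-0.2,0.7,0,0,0,0,0.8],[-0.2,0.7,0,0,0,0,0.8]]]'

```text
t: 18.58
ee_pos: [526.5, 182.6, 379.8]
orientation: [-0.187, 3.136, 0.0]
ft_force: [-0.1, -0.1, 0.1]
width: 70.1
grasp_force: 0.0
```

```bash
cat >> h.py <<'E'
def caps(tag):
    """cap-top ellipses in both views near the carrier: dark blobs, reported as (x,y) at z=106"""
    for n in('scene',):
        d=snap(n,tag+n+'.png'); im=d['pixels'].max(2); old=load('s3.png')['pixels'].max(2)
        df=np.abs(im.astype(int)-old)[255:370,420:540]; print('diff px',(df>40).sum())
        for p in((445.8,246.8),(428.3,336.7),(542.5,267.2),(524.2,357.3)):
            u,v=proj(d,[*p,106]).astype(int); T=old[v-9:v+10,u-9:u+10]; W=im[max(v-35,0):v+36,max(u-35,0):u+36]
            r=cv2.matchTemplate(W,T,cv2.TM_SQDIFF_NORMED); mn,_,loc,_=cv2.minMaxLoc(r); print(p,'shift px',loc[0]-26,loc[1]-26,round(mn,3))
E
python3 -c "
from h import *
caps('b');o=readout.get_obs();print(o['ee_pos'],o['width'])
a=cv2.imread('pics/bscene.png')[155:375,255:575];cv2.imwrite('pics/c8.png',np.clip(cv2.resize(a,(800,550),interpolation=2)*1.7,0,255).astype('uint8'))"
```

```text
diff px 889
(445.8, 246.8) shift px -8 12 0.399
(428.3, 336.7) shift px 0 0 0.004
(542.5, 267.2) shift px 0 1 0.083
(524.2, 357.3) shift px 0 0 0.017
[525.54889947 185.43637782 379.82830772] 70.46604787806878
```

View pics/c8.png

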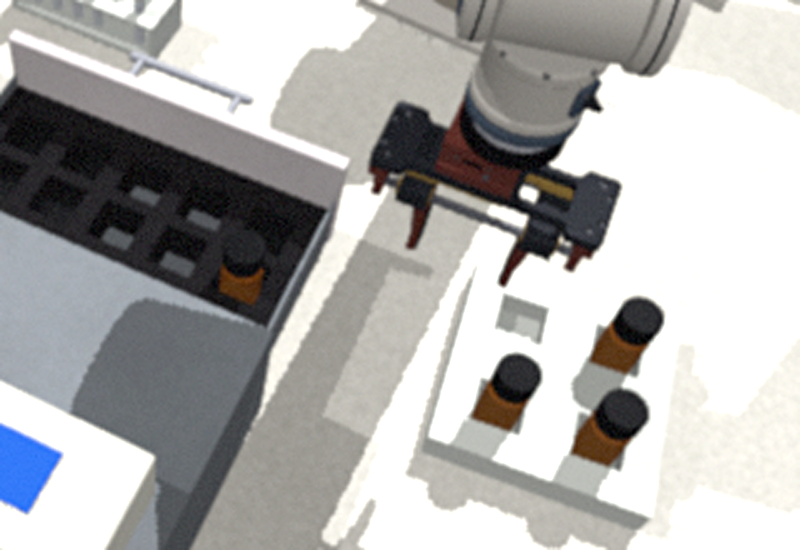

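Jar 1 stands in the left back pocket and the carrier (now three jars) has not moved. Next is jar C.

Request:
step_arm --targets '[[[0.1,0.5,-0.3,0,0,0,0.8],[0.1,0.5,-0.3,0,0,0,0.8],[0.08,0.5,-0.3,0,0,0,0.8],[0,0.2,-0.2,0,0,0,0.8],[0,0,0,0,0,0,0.8]]]'

```text
t: 19.25
ee_pos: [540.6, 266.5, 323.6]
orientation: [0.188, -3.134, 0.001]
ft_force: [0.2, -0.3, 0.3]
width: 70.2
grasp_force: 0.0
```

Request:
step_arm --targets '[[[0,0,-0.4,0,0,0,0.8],[0,0,-0.4,0,0,0,0.8],[0,0,-0.4,0,0,0,0.8],[0,0,-0.4,0,0,0,0.8],[0,0,0,0,0,0,0.8]]]'

```text
t: 19.88
ee_pos: [540.3, 266.1, 242.1]
orientation: [0.186, -3.133, 0.002]
ft_force: [-0.2, 0.6, -0.2]
width: 69.9
grasp_force: 0.0
```

Request:
step_arm --targets '[[[0,0,0,0,0,0,0],[0,0,0,0,0,0,0],[0,0,0,0,0,0,0],[0,0,0,0,0,0,0],[0,0,0,0,0,0,0]]]'

```text
t: 20.5
ee_pos: [541.2, 266.8, 244.9]
orientation: [-0.187, 3.135, 0.001]
ft_force: [0.1, 1.2, 5.3]
width: 39.8
grasp_force: 30.0
```

Request:
step_arm --targets '[[[0,0,0.1,0,0,0,0],[0,0,0.5,0,0,0,0],[0,0,0.8,0,0,0,0],[0,0,0.8,0,0,0,0],[0,0,0.8,0,0,0,0]]]'

```text
t: 21.12
ee_pos: [540.7, 266.3, 395.3]
orientation: [0.187, -3.135, 0.001]
ft_force: [0.9, 0.1, -0.7]
width: 39.8
grasp_force: 30.0
```

Request:
step_arm --targets '[[[0.089,-0.655,0,0,0,0,0],[0.089,-0.655,0,0,0,0,0],[0.089,-0.655,0,0,0,0,0],[0.089,-0.655,0,0,0,0,0],[0.089,-0.655,0,0,0,0,0]]]'

```text
t: 21.75
ee_pos: [563.0, 101.6, 394.1]
orientation: [0.187, -3.135, 0.001]
ft_force: [-0.4, -0.8, -0.7]
width: 39.7
grasp_force: 30.0
```

Request:
step_arm --targets '[[[0.089,-0.655,0,0,0,0,0],[0.089,-0.655,0,0,0,0,0],[0.089,-0.655,0,0,0,0,0],[0.089,-0.655,0,0,0,0,0],[0.089,-0.655,0,0,0,0,0]]]'

```text
t: 22.38
ee_pos: [585.2, -62.1, 394.0]
orientation: [0.187, -3.135, 0.0]
ft_force: [0.9, -0.3, -0.6]
width: 39.4
grasp_force: 30.0
```

Request:
step_arm --targets '[[[0,0,-0.3,0,0,0,0],[0,0,-0.4,0,0,0,0],[0,0,-0.4,0,0,0,0],[0,0,-0.2,0,0,0,0],[0,0,0,0,0,0,0]]]'

```text
t: 23.0
ee_pos: [585.1, -60.4, 328.2]
orientation: [0.187, -3.134, -0.001]
ft_force: [0.5, 0.5, -1.6]
width: 39.5
grasp_force: 30.0
```

Request:
step_arm --targets '[[[0,0,-0.07,0,0,0,0],[0,0,-0.07,0,0,0,0],[0,0,-0.07,0,0,0,0],[0,0,-0.06,0,0,0,0],[0,0,-0.05,0,0,0,0]]]'

```text
t: 23.62
ee_pos: [585.5, -61.0, 313.0]
orientation: [-0.187, 3.136, 0.0]
ft_force: [-1.5, -0.0, -1.1]
width: 39.6
grasp_force: 30.0
```

Request:
step_arm --targets '[[[0,0,-0.06,0,0,0,0],[0,0,-0.06,0,0,0,0],[0,0,-0.06,0,0,0,0],[0,0,-0.06,0,0,0,0],[0,0,-0.06,0,0,0,0]]]'

```text
t: 24.25
ee_pos: [585.5, -60.9, 298.0]
orientation: [-0.187, 3.136, -0.0]
ft_force: [1.1, 0.8, -1.3]
width: 39.7
grasp_force: 30.0
```

Request:
step_arm --targets '[[[0,0,-0.06,0,0,0,0],[0,0,-0.06,0,0,0,0],[0,0,-0.06,0,0,0,0],[0,0,-0.06,0,0,0,0],[0,0,0,0,0,0,0]]]'

```text
t: 24.88
ee_pos: [585.5, -61.0, 286.0]
orientation: [0.187, -3.136, -0.0]
ft_force: [-0.4, 0.3, -0.6]
width: 39.5
grasp_force: 30.0
```

Request:
step_arm --targets '[[[0,0,-0.08,0,0,0,0],[0,0,-0.08,0,0,0,0],[0,0,-0.08,0,0,0,0],[0,0,-0.06,0,0,0,0],[0,0,-0.04,0,0,0,0]]]'

```text
t: 25.5
ee_pos: [585.4, -61.0, 268.9]
orientation: [0.187, -3.136, -0.0]
ft_force: [0.0, 0.7, -0.7]
width: 39.8
grasp_force: 30.0
```

Request:
step_arm --targets '[[[0,0,-0.03,0,0,0,0],[0,0,-0.03,0,0,0,0],[0,0,-0.02,0,0,0,0],[0,0,-0.02,0,0,0,0],[0,0,0,0,0,0,0]]]'

```text
t: 26.12
ee_pos: [585.6, -60.9, 264.8]
orientation: [-0.187, 3.135, -0.0]
ft_force: [-1.1, 1.2, 5.6]
width: 39.4
grasp_force: 30.0
```

Request:
step_arm --targets '[[[0,0,0,0,0,0,0.54],[0,0,0,0,0,0,0.54],[0,0,0.2,0,0,0,0.54],[0,0,0.7,0,0,0,0.54],[0,0,1,0,0,0,0.54]]]'

```text
t: 26.75
ee_pos: [585.0, -60.9, 359.5]
orientation: [0.187, -3.133, -0.001]
ft_force: [0.3, 0.2, 0.0]
width: 47.3
grasp_force: 0.0
```

Request:
step_arm --targets '[[[-0.13,0.6,0.6,0,0,0,0.7],[-0.13,0.6,0,0,0,0,0.8],[-0.13,0.6,0,0,0,0,0.8],[-0.13,0.6,0,0,0,0,0.8],[-0.13,0.6,0,0,0,0,0.8]]]'

```text
t: 27.38
ee_pos: [552.6, 90.0, 389.9]
orientation: [-0.187, 3.135, 0.0]
ft_force: [1.2, -0.8, 0.1]
width: 70.1
grasp_force: 0.0
```

Request:
step_arm --targets '[[[-0.13,0.6,0,0,0,0,0.8],[-0.13,0.6,0,0,0,0,0.8],[-0.13,0.2,0,0,0,0,0.8],[-0.1,0,0,0,0,0,0.8],[0,0,0,0,0,0,0.8]]]'

```text
t: 28.0
ee_pos: [528.1, 158.3, 389.3]
orientation: [0.186, -3.136, 0.0]
ft_force: [-0.2, 0.2, -0.1]
width: 70.2
grasp_force: 0.0
```

```bash
python3 -c "
from h import *
caps('c');o=readout.get_obs();print(o['ee_pos'],o['width'])
a=cv2.imread('pics/cscene.png')[155:375,255:575];cv2.imwrite('pics/c9.png',np.clip(cv2.resize(a,(800,550),interpolation=2)*1.7,0,255).astype('uint8'))"
```

```text
diff px 2644
(445.8, 246.8) shift px -5 9 0.383
(428.3, 336.7) shift px 3 -3 0.01
(542.5, 267.2) shift px -3 7 0.582
(524.2, 357.3) shift px 3 -3 0.03
[528.45536351 158.21395644 389.3190159 ] 70.40297865674698
```

View pics/c9.png

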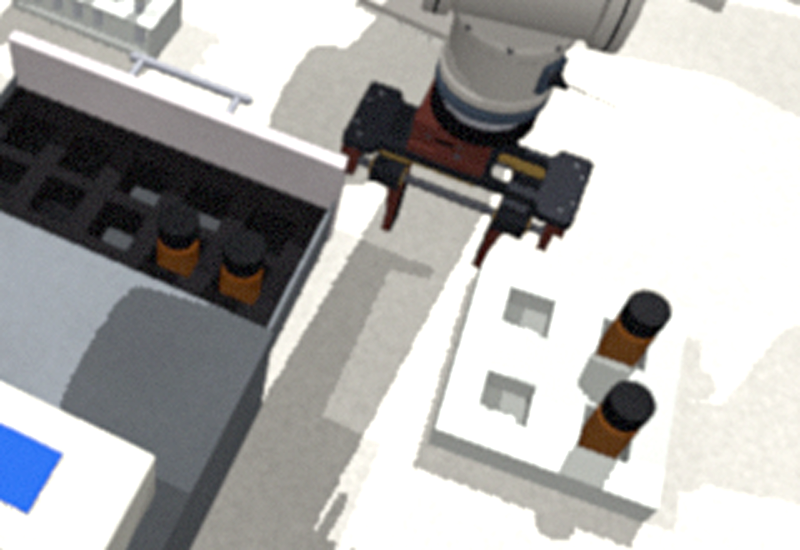

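```bash
python3 -c "
from h import *
S=load('cscene.png')
for p,o in(((646.5,311.5),(428.3,336.7)),((629.5,402.3),(524.2,357.3))):
  q=ray(S,255+p[0]/2.5-.5,155+p[1]/2.5-.5,106);u,v=proj(S,[*o,106]);r=ray(S,u+3,v-3,106);print(q-[2.1,0,0],r-[2.1,0,0])
"
```

```text
[417.8 339.3 106. ] [414.8 339.6 106. ]
[513.2 358.6 106. ] [511.8 360.1 106. ]
```

```bash
python3 -c "
from h import *
S=load('cscene.png');O=load('s3.png');f=lambda i:cv2.resize(cv2.GaussianBlur(i['pixels'].max(2),(0,0),.7),None,fx=8,fy=8,interpolation=2)
a,b=f(O),f(S)
for o in((428.3,336.7),(524.2,357.3)):
  u,v=proj(S,[*o,106]);x,y=int(u*8),int(v*8)
  T=a[y-96:y+80,x-96:x+96];W=b[y-136:y+120,x-136:x+136]
  mn,_,l,_=cv2.minMaxLoc(cv2.matchTemplate(W,T,cv2.TM_SQDIFF_NORMED));s=((l[0]-40)/8,(l[1]-40)/8);print(s,mn,ray(S,u+s[0],v+s[1],106)-[2.1,0,0])
"
```

```text
(2.75, -2.875) 0.002154071582481265 [415.4 339.2 106. ]
(2.875, -3.375) 0.019201410934329033 [511.1 359.6 106. ]
```

The carrier was knocked about 10 mm towards the robot: caps at crop (646,311) and (629,402). Corrected targets are B (416,339.3) and D (512,359.5).

Request:
step_arm --targets '[[[-0.08,1,-0.3,0,0,0,0.8],[-0.08,1,-0.3,0,0,0,0.8],[-0.08,1,-0.3,0,0,0,0.8],[-0.09,0.8,-0.3,0,0,0,0.8],[0,0.21,-0.1,0,0,0,0.8]]]'

```text
t: 28.68
ee_pos: [511.8, 360.7, 323.1]
orientation: [0.189, -3.135, 0.001]
ft_force: [-0.6, -0.3, 0.4]
width: 70.4
grasp_force: 0.0
```

Request:
step_arm --targets '[[[0,0,-0.2,0,0,0,0.8],[0,0,-0.4,0,0,0,0.8],[0,0,-0.5,0,0,0,0.8],[0,0,-0.5,0,0,0,0.8],[0,0,0,0,0,0,0.8]]]'

```text
t: 29.3
ee_pos: [511.5, 357.6, 241.7]
orientation: [0.184, -3.132, 0.004]
ft_force: [-0.0, -0.2, -0.3]
width: 70.3
grasp_force: 0.0
```

Request:
step_arm --targets '[[[0,0,0,0,0,0,0],[0,0,0,0,0,0,0],[0,0,0,0,0,0,0],[0,0,0,0,0,0,0],[0,0,0,0,0,0,0]]]'

```text
t: 29.92
ee_pos: [512.2, 359.9, 245.0]
orientation: [-0.187, 3.135, 0.001]
ft_force: [-0.5, 0.3, 6.1]
width: 39.2
grasp_force: 30.0
```

Request:
step_arm --targets '[[[0,0,0.1,0,0,0,0],[0,0,0.5,0,0,0,0],[0,0,0.8,0,0,0,0],[0,0,0.9,0,0,0,0],[0,0,0.9,0,0,0,0]]]'

```text
t: 30.55
ee_pos: [511.6, 359.3, 405.3]
orientation: [0.187, -3.135, 0.001]
ft_force: [-0.1, 0.8, -0.9]
width: 39.6
grasp_force: 30.0
```

Request:
step_arm --targets '[[[0.109,-0.65,0,0,0,0,0],[0.109,-0.65,0,0,0,0,0],[0.109,-0.65,0,0,0,0,0],[0.109,-0.65,0,0,0,0,0],[0.109,-0.65,0,0,0,0,0]]]'

```text
t: 31.18
ee_pos: [539.0, 195.9, 404.0]
orientation: [0.187, -3.135, 0.0]
ft_force: [-0.2, 0.2, -0.9]
width: 40.0
grasp_force: 30.0
```

Request:
step_arm --targets '[[[0.109,-0.65,0,0,0,0,0],[0.109,-0.65,0,0,0,0,0],[0.109,-0.65,0,0,0,0,0],[0.109,-0.65,0,0,0,0,0],[0.109,-0.65,0,0,0,0,0]]]'

```text
t: 31.8
ee_pos: [566.3, 33.4, 404.0]
orientation: [0.187, -3.135, 0.0]
ft_force: [-0.0, -0.2, -0.5]
width: 39.8
grasp_force: 30.0
```

Request:
step_arm --targets '[[[0.109,-0.65,0,0,0,0,0],[0.109,-0.65,0,0,0,0,0],[0.109,-0.65,0,0,0,0,0],[0.109,-0.65,0,0,0,0,0],[0.109,-0.65,0,0,0,0,0]]]'

```text
t: 32.42
ee_pos: [593.5, -129.0, 404.0]
orientation: [0.187, -3.135, -0.0]
ft_force: [0.5, 0.1, -1.3]
width: 39.7
grasp_force: 30.0
```

Request:
step_arm --targets '[[[0,0,-0.3,0,0,0,0],[0,0,-0.4,0,0,0,0],[0,0,-0.4,0,0,0,0],[0,0,-0.4,0,0,0,0],[0,0,0,0,0,0,0]]]'

```text
t: 33.05
ee_pos: [592.6, -126.9, 326.9]
orientation: [0.188, -3.131, -0.002]
ft_force: [0.3, 0.1, -0.3]
width: 39.9
grasp_force: 30.0
```

Request:
step_arm --targets '[[[0,0,-0.07,0,0,0,0],[0,0,-0.07,0,0,0,0],[0,0,-0.07,0,0,0,0],[0,0,-0.06,0,0,0,0],[0,0,-0.05,0,0,0,0]]]'

```text
t: 33.67
ee_pos: [594.1, -128.0, 314.0]
orientation: [-0.186, 3.135, -0.0]
ft_force: [-1.5, 0.5, 14.6]
width: 39.5
grasp_force: 30.0
```

```bash
python3 - <<'E'
from h import *
o=readout.get_obs();print(o['ee_pos'],o['ft_force'],o['moment'])
e=snap('top','t6.png');d=snap('scene','s6.png')
a=cv2.imread('pics/s6.png')[175:275,255:375];b=cv2.imread('pics/t6.png')[185:285,240:360]
o=np.hstack([cv2.resize(x,(400,333),interpolation=2) for x in(a,b)])
cv2.imwrite('pics/c10.png',np.clip(o*2.5,0,255).astype('uint8'))
E
```

```text
[ 594.07898762 -128.04432721  314.03672291] [-1.51170256  0.48993993 14.553722  ] [ 0.37300046  0.74820183 -0.03424914]
```

View pics/c10.png

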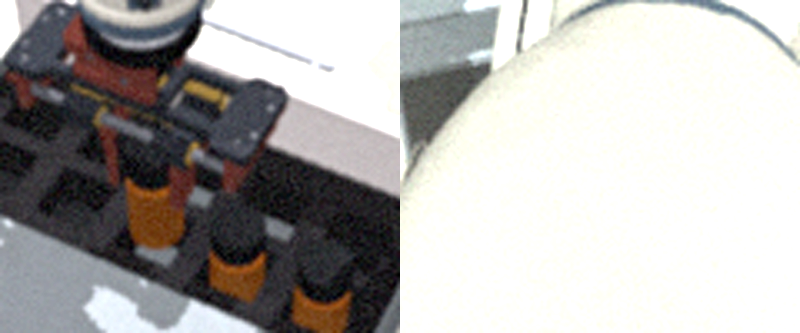

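Fz 14.6 N at rim height, with the moment putting contact at the jar's front-left: it is caught on the rim. I'll lift slightly, shift back and right, and retry.

Request:
step_arm --targets '[[[0,0,0.12,0,0,0,0],[0.05,-0.015,0,0,0,0,0],[0,0,-0.04,0,0,0,0],[0,0,-0.04,0,0,0,0],[0,0,-0.04,0,0,0,0]]]'

```text
t: 34.4
ee_pos: [596.1, -128.7, 312.7]
orientation: [0.187, -3.136, -0.0]
ft_force: [0.4, 0.6, -1.8]
width: 39.8
grasp_force: 30.0
```

Request:
step_arm --targets '[[[0,0,-0.02,0,0,0,0],[0,0,-0.02,0,0,0,0],[0,0,-0.02,0,0,0,0],[0,0,0,0,0,0,0],[0,0,0,0,0,0,0]]]'

```text
t: 35.02
ee_pos: [596.2, -128.7, 310.2]
orientation: [-0.187, 3.136, -0.0]
ft_force: [-0.0, -0.4, -0.9]
width: 39.7
grasp_force: 30.0
```

```bash
python3 -c "
from h import *
o=readout.get_obs();print(o['ee_pos'],o['ft_force'],o['moment'])"
```

```text
[ 596.21678963 -128.72396731  310.20833664] [-0.02078965 -0.40968626 -0.86745153] [ 0.09724176 -0.08830949  0.02108325]
```

It's in now; go on down.

Request:
step_arm --targets '[[[0,0,-0.05,0,0,0,0],[0,0,-0.05,0,0,0,0],[0,0,-0.05,0,0,0,0],[0,0,-0.05,0,0,0,0],[0,0,-0.05,0,0,0,0]]]'

```text
t: 35.65
ee_pos: [596.2, -128.7, 297.4]
orientation: [0.187, -3.136, -0.0]
ft_force: [-0.3, -0.7, -0.2]
width: 39.8
grasp_force: 30.0
```

Request:
step_arm --targets '[[[0,0,-0.05,0,0,0,0],[0,0,-0.05,0,0,0,0],[0,0,-0.05,0,0,0,0],[0,0,-0.05,0,0,0,0],[0,0,0,0,0,0,0]]]'

```text
t: 36.28
ee_pos: [596.1, -128.7, 287.4]
orientation: [0.187, -3.136, -0.0]
ft_force: [0.0, 0.1, -1.2]
width: 39.6
grasp_force: 30.0
```

Request:
step_arm --targets '[[[0,0,-0.08,0,0,0,0],[0,0,-0.08,0,0,0,0],[0,0,-0.08,0,0,0,0],[0,0,-0.06,0,0,0,0],[0,0,-0.06,0,0,0,0]]]'

```text
t: 36.9
ee_pos: [596.2, -128.7, 269.4]
orientation: [0.187, -3.136, -0.0]
ft_force: [0.3, 0.1, -0.5]
width: 39.6
grasp_force: 30.0
```

Request:
step_arm --targets '[[[0,0,-0.03,0,0,0,0],[0,0,-0.03,0,0,0,0],[0,0,-0.02,0,0,0,0],[0,0,-0.02,0,0,0,0],[0,0,0,0,0,0,0]]]'

```text
t: 37.52
ee_pos: [596.3, -128.7, 265.0]
orientation: [-0.187, 3.136, -0.0]
ft_force: [-0.8, 1.0, 3.0]
width: 39.8
grasp_force: 30.0
```

Request:
step_arm --targets '[[[0,0,0,0,0,0,0.54],[0,0,0,0,0,0,0.54],[0,0,0.2,0,0,0,0.54],[0,0,0.7,0,0,0,0.54],[0,0,1,0,0,0,0.54]]]'

```text
t: 38.15
ee_pos: [595.8, -128.6, 360.0]
orientation: [0.187, -3.133, -0.001]
ft_force: [0.9, 0.3, 0.2]
width: 47.6
grasp_force: 0.0
```

Request:
step_arm --targets '[[[-0.25,0.58,0.6,0,0,0,0.7],[-0.25,0.58,0,0,0,0,0.8],[-0.25,0.58,0,0,0,0,0.8],[-0.25,0.58,0,0,0,0,0.8],[-0.25,0.58,0,0,0,0,0.8]]]'

```text
t: 38.78
ee_pos: [533.2, 17.1, 390.5]
orientation: [-0.187, 3.135, -0.0]
ft_force: [0.1, -0.4, -0.5]
width: 70.6
grasp_force: 0.0
```

Request:
step_arm --targets '[[[-0.25,0.58,0,0,0,0,0.8],[-0.25,0.58,0,0,0,0,0.8],[-0.25,0.58,0,0,0,0,0.8],[-0.25,0.58,0,0,0,0,0.8],[0,0,0,0,0,0,0.8]]]'

```text
t: 39.4
ee_pos: [483.1, 133.5, 390.3]
orientation: [-0.191, 3.135, 0.0]
ft_force: [0.7, -0.6, -0.9]
width: 70.3
grasp_force: 0.0
```

```bash
python3 -c "
from h import *
snap('scene','dscene.png');print(readout.get_obs()['ee_pos'])
S=load('dscene.png');O=load('s3.png');f=lambda i:cv2.resize(cv2.GaussianBlur(i['pixels'].max(2),(0,0),.7),None,fx=8,fy=8,interpolation=2)
a,b=f(O),f(S)
for o in((428.3,336.7),):
  u,v=proj(S,[*o,106]);x,y=int(u*8),int(v*8)
  T=a[y-96:y+80,x-96:x+96];W=b[y-200:y+180,x-200:x+200]
  mn,_,l,_=cv2.minMaxLoc(cv2.matchTemplate(W,T,cv2.TM_SQDIFF_NORMED));s=((l[0]-104)/8,(l[1]-104)/8);print(s,mn,ray(S,u+s[0],v+s[1],106)-[2.1,0,0])
a=cv2.imread('pics/dscene.png')[155:375,255:575];cv2.imwrite('pics/c11.png',np.clip(cv2.resize(a,(800,550),interpolation=2)*2,0,255).astype('uint8'))
"
```

```text
[483.54547416 132.76426675 390.28143029]
(2.75, -2.875) 0.0017134693916887045 [415.4 339.2 106. ]
```

Request:
step_arm --targets '[[[-0.276,0.827,-0.26,0,0,0,0.8],[-0.276,0.827,-0.26,0,0,0,0.8],[-0.276,0.827,-0.26,0,0,0,0.8],[-0.276,0.827,-0.26,0,0,0,0.8],[-0.276,0.827,-0.26,0,0,0,0.8]]]'

```text
t: 40.08
ee_pos: [415.2, 339.6, 324.6]
orientation: [-0.185, 3.135, 0.0]
ft_force: [0.8, -0.2, 0.2]
width: 70.5
grasp_force: 0.0
```

Request:
step_arm --targets '[[[0,0,-0.2,0,0,0,0.8],[0,0,-0.4,0,0,0,0.8],[0,0,-0.5,0,0,0,0.8],[0,0,-0.5,0,0,0,0.8],[0,0,0,0,0,0,0.8]]]'

```text
t: 40.7
ee_pos: [415.0, 337.3, 243.3]
orientation: [0.184, -3.133, 0.004]
ft_force: [-0.2, 0.2, 0.1]
width: 69.9
grasp_force: 0.0
```

Request:
step_arm --targets '[[[0,0,0,0,0,0,0],[0,0,0,0,0,0,0],[0,0,0,0,0,0,0],[0,0,0,0,0,0,0],[0,0,0,0,0,0,0]]]'

```text
t: 41.32
ee_pos: [415.0, 339.4, 245.5]
orientation: [-0.187, 3.135, 0.001]
ft_force: [-0.8, 0.3, 7.3]
width: 39.6
grasp_force: 30.0
```

Request:
step_arm --targets '[[[0,0,0.1,0,0,0,0],[0,0,0.5,0,0,0,0],[0,0,0.9,0,0,0,0],[0,0,0.9,0,0,0,0],[0,0,0.9,0,0,0,0]]]'

```text
t: 41.95
ee_pos: [414.3, 338.8, 411.0]
orientation: [0.187, -3.135, 0.001]
ft_force: [0.8, 1.4, -1.9]
width: 39.7
grasp_force: 30.0
```

Request:
step_arm --targets '[[[0.149,-0.5436,0,0,0,0,0],[0.149,-0.5436,0,0,0,0,0],[0.149,-0.5436,0,0,0,0,0],[0.149,-0.5436,0,0,0,0,0],[0.149,-0.5436,0,0,0,0,0]]]'

```text
t: 42.58
ee_pos: [451.7, 202.1, 409.6]
orientation: [0.187, -3.135, 0.001]
ft_force: [0.3, -0.4, -2.2]
width: 39.2
grasp_force: 30.0
```

Request:
step_arm --targets '[[[0.149,-0.5436,0,0,0,0,0],[0.149,-0.5436,0,0,0,0,0],[0.149,-0.5436,0,0,0,0,0],[0.149,-0.5436,0,0,0,0,0],[0.149,-0.5436,0,0,0,0,0]]]'

```text
t: 43.2
ee_pos: [489.0, 66.3, 409.6]
orientation: [0.187, -3.135, 0.0]
ft_force: [0.7, -0.8, -1.8]
width: 39.5
grasp_force: 30.0
```

Request:
step_arm --targets '[[[0.149,-0.5436,0,0,0,0,0],[0.149,-0.5436,0,0,0,0,0],[0.149,-0.5436,0,0,0,0,0],[0.149,-0.5436,0,0,0,0,0],[0.149,-0.5436,0,0,0,0,0]]]'

```text
t: 43.82
ee_pos: [526.3, -69.5, 409.5]
orientation: [0.187, -3.135, -0.0]
ft_force: [-0.3, 0.9, -1.5]
width: 39.6
grasp_force: 30.0
```

Request:
step_arm --targets '[[[0,0,-0.3,0,0,0,0],[0,0,-0.4,0,0,0,0],[0,0,-0.4,0,0,0,0],[0,0,-0.4,0,0,0,0],[0,0,0,0,0,0,0]]]'

```text
t: 44.45
ee_pos: [525.2, -67.7, 332.6]
orientation: [0.187, -3.131, -0.002]
ft_force: [-0.6, -0.3, -1.4]
width: 39.7
grasp_force: 30.0
```

Request:
step_arm --targets '[[[0,0,-0.05,0,0,0,0],[0,0,-0.05,0,0,0,0],[0,0,-0.05,0,0,0,0],[0,0,-0.05,0,0,0,0],[0,0,0,0,0,0,0]]]'

```text
t: 45.08
ee_pos: [526.4, -68.7, 324.6]
orientation: [0.187, -3.136, -0.0]
ft_force: [0.2, -1.5, -1.6]
width: 39.6
grasp_force: 30.0
```

Request:
step_arm --targets '[[[0,0,-0.05,0,0,0,0],[0,0,-0.05,0,0,0,0],[0,0,-0.05,0,0,0,0],[0,0,-0.05,0,0,0,0],[0,0,-0.05,0,0,0,0]]]'

```text
t: 45.7
ee_pos: [527.5, -68.7, 313.8]
orientation: [-0.186, 3.133, -0.0]
ft_force: [-0.7, 2.1, 20.7]
width: 39.6
grasp_force: 30.0
```

```bash
python3 -c "
from h import *
o=readout.get_obs();print(o['ee_pos'],o['ft_force'],o['moment'])
F=o['ft_force'];M=(o['moment']-[.1,-.1,0])*1e3;print('ry',(M[0]-240*F[1])/F[2],'rx',(-240*F[0]-M[1])/F[2])"
```

```text
[527.4935913  -68.67783665 313.7765926 ] [-0.6690382   2.12806175 20.70018492] [ 0.46859837  0.38442944 -0.02523409]
ry -6.866433857043793 rx -15.64528405676793
```

Caught on the front edge of the rim again; lift, shift 2.5 mm back, retry.

Request:
step_arm --targets '[[[0,0,0.14,0,0,0,0],[0.05,0.006,0,0,0,0,0],[0,0,-0.05,0,0,0,0],[0,0,-0.05,0,0,0,0],[0,0,-0.04,0,0,0,0]]]'

```text
t: 46.32
ee_pos: [529.0, -68.4, 311.8]
orientation: [-0.187, 3.136, 0.0]
ft_force: [0.6, 0.1, -1.5]
width: 39.8
grasp_force: 30.0
```

Request:
step_arm --targets '[[[0,0,-0.02,0,0,0,0],[0,0,-0.02,0,0,0,0],[0,0,-0.02,0,0,0,0],[0,0,0,0,0,0,0],[0,0,0,0,0,0,0]]]'

```text
t: 46.95
ee_pos: [528.9, -68.4, 309.1]
orientation: [-0.187, 3.136, 0.0]
ft_force: [1.4, -0.3, -2.0]
width: 40.0
grasp_force: 30.0
```

```bash
python3 -c "
from h import *
o=readout.get_obs();print(o['ee_pos'],o['ft_force'],o['moment'])
F=o['ft_force'];M=(o['moment']-[.1,-.1,0])*1e3;print('ry',(M[0]-240*F[1])/F[2],'rx',(-240*F[0]-M[1])/F[2])"
```

```text
[528.94295916 -68.35426194 309.1360165 ] [ 1.37967256 -0.26063313 -2.03246495] [ 0.09879867 -0.35706316 -0.03379186]
ry -30.185328267974068 rx 36.43765282928347
```

In.

Request:
step_arm --targets '[[[0,0,-0.05,0,0,0,0],[0,0,-0.05,0,0,0,0],[0,0,-0.05,0,0,0,0],[0,0,-0.05,0,0,0,0],[0,0,-0.05,0,0,0,0]]]'

```text
t: 47.58
ee_pos: [529.0, -68.4, 296.5]
orientation: [-0.187, 3.136, -0.0]
ft_force: [0.2, 0.6, -0.6]
width: 39.4
grasp_force: 30.0
```

Request:
step_arm --targets '[[[0,0,-0.05,0,0,0,0],[0,0,-0.05,0,0,0,0],[0,0,-0.05,0,0,0,0],[0,0,-0.05,0,0,0,0],[0,0,0,0,0,0,0]]]'

```text
t: 48.2
ee_pos: [529.0, -68.3, 286.5]
orientation: [0.187, -3.136, -0.0]
ft_force: [0.9, 0.3, -1.9]
width: 39.8
grasp_force: 30.0
```

Request:
step_arm --targets '[[[0,0,-0.08,0,0,0,0],[0,0,-0.08,0,0,0,0],[0,0,-0.08,0,0,0,0],[0,0,-0.06,0,0,0,0],[0,0,-0.05,0,0,0,0]]]'

```text
t: 48.82
ee_pos: [529.0, -68.4, 269.0]
orientation: [0.187, -3.136, 0.0]
ft_force: [1.8, 0.2, -0.7]
width: 39.6
grasp_force: 30.0
```

Request:
step_arm --targets '[[[0,0,-0.02,0,0,0,0],[0,0,-0.02,0,0,0,0],[0,0,-0.02,0,0,0,0],[0,0,-0.02,0,0,0,0],[0,0,0,0,0,0,0]]]'

```text
t: 49.45
ee_pos: [529.0, -68.4, 265.4]
orientation: [-0.187, 3.136, -0.0]
ft_force: [-0.2, -0.0, 2.2]
width: 39.9
grasp_force: 30.0
```

Request:
step_arm --targets '[[[0,0,0,0,0,0,0.54],[0,0,0,0,0,0,0.54],[0,0,0.2,0,0,0,0.54],[0,0,0.9,0,0,0,0.54],[0,0,1,0,0,0,0.54]]]'

```text
t: 50.08
ee_pos: [528.6, -68.3, 371.3]
orientation: [0.187, -3.134, -0.001]
ft_force: [0.3, -0.1, 0.4]
width: 47.4
grasp_force: 0.0
```

Request:
step_arm --targets '[[[-0.0766,-0.0638,0.6,0,0,-0.9,0.54],[-0.0766,-0.0638,0,0,0,-0.9,0.36],[-0.0766,-0.0638,0,0,0,-0.9,0.36],[-0.0766,-0.0638,0,0,0,-0.9,0.36],[-0.0766,-0.0638,0,0,0,-0.9,0.36]]]'

```text
t: 50.7
ee_pos: [509.5, -84.4, 400.9]
orientation: [0.309, 3.126, -0.0]
ft_force: [0.4, 0.5, 0.3]
width: 31.4
grasp_force: 0.0
```

Request:
step_arm --targets '[[[-0.0766,-0.0638,0,0,0,-0.9,0.36],[-0.0766,-0.0638,0,0,0,-0.9,0.36],[-0.0766,-0.0638,0,0,0,-0.9,0.36],[-0.0766,-0.0638,0,0,0,-0.9,0.36],[-0.0766,-0.0638,0,0,0,-0.9,0.36]]]'

```text
t: 51.32
ee_pos: [490.4, -100.3, 400.8]
orientation: [0.794, 3.039, -0.0]
ft_force: [0.5, -0.5, 0.5]
width: 31.7
grasp_force: 0.0
```

Request:
step_arm --targets '[[[-0.0766,-0.0638,0,0,0,-0.9,0.36],[-0.0766,-0.0638,0,0,0,-0.9,0.36],[-0.0766,-0.0638,0,0,0,-0.9,0.36],[-0.0766,-0.0638,0,0,0,-0.9,0.36],[-0.0766,-0.0638,0,0,0,-0.9,0.36]]]'

```text
t: 51.95
ee_pos: [471.2, -116.3, 400.8]
orientation: [1.26, 2.877, 0.0]
ft_force: [0.0, 0.1, 0.0]
width: 31.8
grasp_force: 0.0
```

Request:
step_arm --targets '[[[-0.0766,-0.0638,0,0,0,-0.9,0.36],[-0.0766,-0.0638,0,0,0,-0.9,0.36],[-0.0766,-0.0638,0,0,0,-0.9,0.36],[-0.0766,-0.0638,0,0,0,-0.9,0.36],[-0.0766,-0.0638,0,0,0,-0.9,0.36]]]'

```text
t: 52.58
ee_pos: [452.1, -132.2, 400.8]
orientation: [1.695, 2.645, 0.0]
ft_force: [0.0, 0.6, 0.1]
width: 31.6
grasp_force: 0.0
```

Request:
step_arm --targets '[[[-0.0766,-0.0638,0,0,0,-0.9,0.36],[-0.0766,-0.0638,0,0,0,-0.9,0.36],[-0.0766,-0.0638,0,0,0,-0.9,0.36],[-0.0766,-0.0638,0,0,0,-0.9,0.36],[-0.0766,-0.0638,0,0,0,-0.9,0.36]]]'

```text
t: 53.2
ee_pos: [432.9, -148.2, 400.8]
orientation: [2.088, 2.347, 0.0]
ft_force: [-0.1, 0.5, -0.1]
width: 31.7
grasp_force: 0.0
```

```bash
python3 - <<'E'
from h import *
o=readout.get_obs();print(o['ee_pos'],o['orientation'],o['width'])
d=snap('scene','s7.png')
a=cv2.imread('pics/s7.png')[140:290,235:435]
cv2.imwrite('pics/c12.png',np.clip(cv2.resize(a,(800,600),interpolation=2)*2.,0,255).astype('uint8'))
E
```

```text
[ 432.92892752 -148.16021661  400.7792819 ] [2.08757310e+00 2.34712628e+00 2.56405656e-04] 31.684121987409046
```

View pics/c12.png

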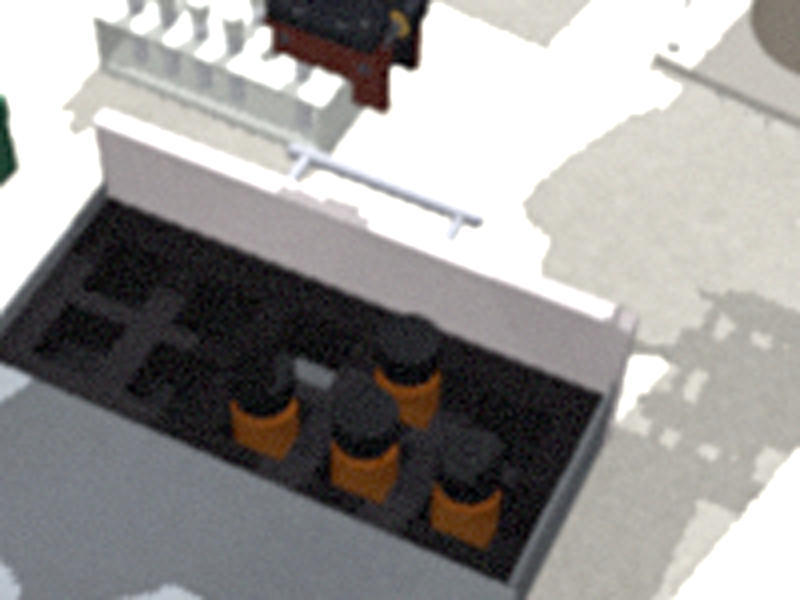

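All four jars stand at equal height in their pockets. Next, grip the bar and push.

Request:
step_arm --targets '[[[0,0,-0.5,0,0,0,0.36],[0,0,-0.5,0,0,0,0.36],[0,0,-0.3,0,0,0,0.36],[0,0,-0.1,0,0,0,0.36],[0,0,0,0,0,0,0.36]]]'

```text
t: 53.88
ee_pos: [433.4, -148.1, 330.4]
orientation: [-2.085, -2.35, -0.0]
ft_force: [-0.4, -0.2, -0.3]
width: 31.5
grasp_force: 0.0
```

Request:
step_arm --targets '[[[0,0,-0.15,0,0,0,0.36],[0,0,-0.15,0,0,0,0.36],[0,0,-0.15,0,0,0,0.36],[0,0,-0.15,0,0,0,0.36],[0,0,-0.12,0,0,0,0.36]]]'

```text
t: 54.5
ee_pos: [433.1, -148.1, 293.5]
orientation: [-2.085, -2.349, 0.0]
ft_force: [0.2, 0.6, -0.3]
width: 31.7
grasp_force: 0.0
```

Request:
step_arm --targets '[[[0,0,0,0,0,0,0.3],[0,0,0,0,0,0,0],[0,0,0,0,0,0,0],[0,0,0,0,0,0,0],[0,0,0,0,0,0,0]]]'

```text
t: 55.12
ee_pos: [433.4, -148.2, 294.4]
orientation: [2.085, 2.349, 0.0]
ft_force: [0.4, 1.2, 1.1]
width: 10.0
grasp_force: 30.0
```

Request:
step_arm --targets '[[[0.05,0.006,0,0,0,0,0],[0.12,0.015,0,0,0,0,0],[0.2,0.025,0,0,0,0,0],[0.2,0.025,0,0,0,0,0],[0.2,0.025,0,0,0,0,0]]]'

```text
t: 55.75
ee_pos: [472.3, -143.3, 294.4]
orientation: [2.085, 2.35, -0.0]
ft_force: [-2.9, -1.5, 5.1]
width: 9.9
grasp_force: 30.0
```

Request:
step_arm --targets '[[[0.2,0.025,0,0,0,0,0],[0.2,0.025,0,0,0,0,0],[0.2,0.025,0,0,0,0,0],[0.2,0.025,0,0,0,0,0],[0.2,0.025,0,0,0,0,0]]]'

```text
t: 56.38
ee_pos: [522.3, -137.0, 294.4]
orientation: [2.085, 2.35, -0.0]
ft_force: [-2.4, -1.1, 5.1]
width: 10.2
grasp_force: 30.0
```

Request:
step_arm --targets '[[[0.2,0.025,0,0,0,0,0],[0.2,0.025,0,0,0,0,0],[0.2,0.025,0,0,0,0,0],[0.2,0.025,0,0,0,0,0],[0.2,0.025,0,0,0,0,0]]]'

```text
t: 57.0
ee_pos: [572.3, -130.7, 294.4]
orientation: [2.085, 2.35, -0.0]
ft_force: [-1.9, -1.8, 5.6]
width: 10.5
grasp_force: 30.0
```

Request:
step_arm --targets '[[[0.2,0.025,0,0,0,0,0],[0.2,0.025,0,0,0,0,0],[0.2,0.025,0,0,0,0,0],[0.2,0.025,0,0,0,0,0],[0.15,0.019,0,0,0,0,0]]]'

```text
t: 57.62
ee_pos: [619.9, -124.8, 294.4]
orientation: [2.085, 2.35, 0.0]
ft_force: [-2.1, -1.8, 5.5]
width: 10.3
grasp_force: 30.0
```

Request:
step_arm --targets '[[[0.1,0.012,0,0,0,0,0],[0.06,0.007,0,0,0,0,0],[0.06,0.007,0,0,0,0,0],[0.04,0.005,0,0,0,0,0],[0,0,0,0,0,0,0]]]'

```text
t: 58.25
ee_pos: [632.6, -123.2, 294.4]
orientation: [2.085, 2.349, 0.001]
ft_force: [0.3, -1.0, 4.3]
width: 9.9
grasp_force: 30.0
```

Request:
step_arm --targets '[[[0.04,0.005,0,0,0,0,0],[0.04,0.005,0,0,0,0,0],[0.04,0.005,0,0,0,0,0],[0.03,0.004,0,0,0,0,0],[0.02,0.002,0,0,0,0,0]]]'

```text
t: 58.88
ee_pos: [640.8, -122.2, 294.4]
orientation: [2.085, 2.35, 0.0]
ft_force: [-1.8, -0.2, 6.1]
width: 10.0
grasp_force: 30.0
```

Request:
step_arm --targets '[[[0.015,0.002,0,0,0,0,0],[0.015,0.002,0,0,0,0,0],[0.01,0.001,0,0,0,0,0],[0,0,0,0,0,0,0],[0,0,0,0,0,0,0]]]'

```text
t: 59.5
ee_pos: [641.9, -122.1, 294.4]
orientation: [-2.084, -2.348, 0.003]
ft_force: [-6.8, -1.7, 9.6]
width: 10.2
grasp_force: 30.0
```

Request:
step_arm --targets '[[[0.01,0.001,0,0,0,0,0],[0.01,0.001,0,0,0,0,0],[0,0,0,0,0,0,0],[0,0,0,0,0,0,0.2],[0,0,0,0,0,0,0.34]]]'

```text
t: 60.12
ee_pos: [643.8, -121.8, 293.7]
orientation: [-2.085, -2.349, -0.0]
ft_force: [-0.2, 0.2, 0.2]
width: 24.6
grasp_force: 0.0
```

Request:
step_arm --targets '[[[0,0,0,0,0,0,0.34],[0,0,0.3,0,0,0,0.34],[0,0,0.7,0,0,0,0.34],[0,0,0.9,0,0,0,0.34],[0,0,0.7,0,0,0,0.34]]]'

```text
t: 60.75
ee_pos: [643.9, -121.9, 427.3]
orientation: [2.084, 2.348, 0.002]
ft_force: [0.8, 0.1, -0.6]
width: 29.6
grasp_force: 0.0
```

Request:
step_arm --targets '[[[-0.6,0.6,0,0,0,0,0.34],[-0.6,0.6,0,0,0,0,0.34],[-0.6,0.6,0,0,0,0,0.34],[-0.6,0.6,0,0,0,0,0.34],[0,0,0,0,0,0,0.34]]]'

```text
t: 61.38
ee_pos: [522.1, -0.5, 425.2]
orientation: [2.083, 2.352, 0.001]
ft_force: [0.4, -0.2, -0.4]
width: 29.9
grasp_force: 0.0
```

```bash
python3 - <<'E'
from h import *
d=snap('scene','s8.png');e=snap('top','t8.png');print(readout.get_obs()['ft_force'])
a=cv2.imread('pics/s8.png')[200:300,195:395];b=cv2.imread('pics/t8.png')[130:230,210:410]
o=np.vstack([cv2.resize(x,(600,300),interpolation=2) for x in(a,b)])
cv2.imwrite('pics/c13.png',np.clip(o*1.6,0,255).astype('uint8'))
E
```

```text
[ 0.24404189  0.62499905 -0.11892226]
```

View pics/c13.png

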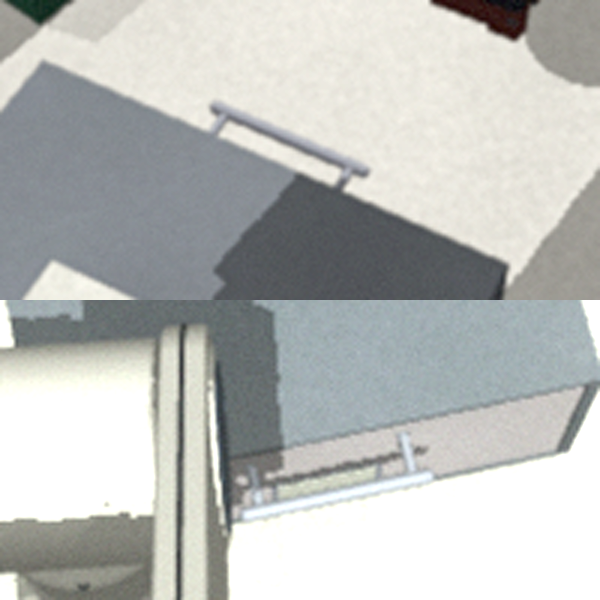

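The drawer front is flush with the cabinet face, the handle is back at its first position (crop (210,105) to (365,172)), and the arm is clear.

```bash
python3 -c "
from workcell import ctrl
print(ctrl.close_job())"
```

```text
the job is handed in; nothing more can be done
None
```

All four jars stand on the floors of empty pockets (three in the back row, one in the front), the drawer is fully shut, the pots, tube rack and carton were left alone, and the job is handed in at about 61 s of the 210 s allowed.

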